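Fit the belt pulley on the stirrer drive's flat and hold it for the set-screw

ROBOT

A 6-joint arm with a two-finger parallel gripper is mounted at the origin on the work surface. World frame = base frame: x ahead of the robot, y to its left, z up, the work surface at z = 0. Lengths are in mm, angles in degrees, forces in N, time in s.
With the tool pointing down it reaches from about 325 to 775 mm from the base axis. Payload 5.5 kg.
Tool frame: the origin (TCP) lies midway between the tips of the shut fingers; the grasp point (between the pads) lies 19 mm behind it; z points along the fingers, y is the line along which they close (so a half turn about z gives the same grasp; the last joint's range is limited). The gripper opens to 85 mm and grips with 20 to 120 N. Pads are 22 mm wide; open, the fingers measure 114 mm over their backs; the gripper's body (76 mm by 85 mm) begins 54 mm behind the grasp point. The pads swing forward as they close: fully open they stand 13 mm farther back than shut.
Start: joints at [-75.212, 5.22, 70.514, -0, 104.267, -3.249], TCP at [185.776, -570.53, 231.275] pointing down, gripper open.
Joint ranges: [-164.24, 164.24], [-49.07, 125.15], [9.68, 141.18], [-86.29, 266.29], [3.28, 154.24], [-151.56, 151.56]. Speed limits (degrees/s): [147.25, 147.25, 172.46, 180, 180, 180].

INTERFACE

Orientations are given as [roll, pitch, yaw] about the fixed x, y, z axes, in that order (R = Rz(yaw) Ry(pitch) Rx(roll)).
In Python, from cell import manip gives the robot as it stands.
- The arm moves only by the tool carry_out, never from a script. Its arguments are lists of equal length, an entry for each row: "delta_pos": the shift along the tool's x, y, z in m, a list of three; "angular": the turn, a rotation vector about the tool's x, y, z in rad, a list of three; "grip": the finger opening in m, from 0 to 0.0854. In form: {"delta_pos": [[x, y, z], ...], "angular": [[wx, wy, wz], ...], "grip": [grip, ...]}. A call has 1 to 12 rows; each row is the pose to reach, as a shift and turn from the pose commanded when the call began, along the tool's axes at that moment; what a row does not reach only later rows make up. A row lasts 1/10 s, in which the tool goes at most 50 mm and 8.59 degrees, less where a joint would pass 70% of its speed; a pose out of reach is approached as far as the arm can. A call with a gripper value outside its range is refused whole. The fingers move at their own pace and stop on an object; the grip force is fixed at half the most. Time passes only in rows, so rows that repeat a pose let the fingers close. It gives the time, the measured TCP pose, the force, the opening and the grip force at its end, in the units of the state.
- manip.state(): the state, without advancing time (a new reading comes with each control period).
- manip.read_camera(name): name is "side" or "top" or "wrist"; returns the picture (384x512x3 uint8, red, green, blue); there is no depth.
- manip.camera_model(name): a dict with "fx", "fy", "cx", "cy" (pixels), "dist" ([k1, k2, p1, p2, k3] as OpenCV has them; the pictures are not rectified), "R" (3x3) and "t" (3): a world point X has camera coordinates R X + t; the wrist camera has in their place "T_tool_cam" (4x4, takes a point from camera to tool coordinates, whose origin is the TCP and whose axes are the flange's). Camera axes: x right, y down, z forward; pixel columns grow to the right and rows downward; lengths in mm; the calibration is good to about 2 mm. A picture is of the moment at which its call begins: read the wrist's pose just before it. camera_model takes no time and is no camera call.
- manip.finish_job(): hands the job in; it is judged then, once.
Trained networks look in the newest picture that a camera, given by its name, has taken for a name from the list of things; names that differ only in an ending like _2 or _b are one class to them, and where a whole thing is asked for, a point or a joint stands for the part that bears it (a point fixed in the world has none). Each returns a list of dicts, best first, with "confidence" (0 to 1); they miss things now and then, are a little off and sometimes report something else, mostly with a low value. They report only what shows in the picture. A call takes as long as a camera call. They do not tell look-alikes from the thing itself.
- manip.find_in(thing, camera): "bbox" ([left, top, right, bottom] in pixels, round what is visible of it).
- manip.outline_of(thing, camera): "pixels" (384x512 bool, what is visible of it) and "bbox" ([left, top, right, bottom] in pixels, round what is visible of it).
- manip.mark_of(thing, camera): "at" ([column, row] in pixels: a listed point, or the origin of a listed thing).
The state is a dict: "time": time; "qpos": joint angles; "joint_velocities": joint speeds; "effort": joint torques, N m; "eef_pos": TCP position; "tool_rot": TCP orientation; "wrist_force": force on the tool from outside, world axes, zero at the start; "torque": the same for the moment, N m; "finger_gap": finger opening in mm; "grip_force": force on a finger pad.
Only numpy, scipy, OpenCV 4.12 (cv2) and the standard library are available. Lean on these libraries where they do the work, as an engineer would, in place of code of your own. Each camera call takes 0.05 s, during which the arm holds its last target. There are 200 camera calls.

TASK

Pick up the brass mallet and use it to drive the stirrer drive's red sprung pin down until its top is below the shaft's shoulder, then set the mallet back down on the bench, clear of the drive. Next pinch the bare shaft, feel for its set-screw flat and turn the shaft with the fingers until the flat faces the yellow pointer. Then lower the aluminium pulley onto the shaft, its brass screw on the flat's side, fully home on the shoulder, and finish still gripping the pulley's hub there, with the flat still facing the pointer, leaving the other things on the bench alone.

Things in the scene. Friction and masses are not known exactly. Their poses are not given: they have to be found in the camera images.
- drive: stirrer drive, a fixed teal housing 170 x 130 mm (x, y), 56 mm high, with an aluminium top. Origin: centre of its underside on the bench, straight below the shaft's axis. Its x axis runs along the top from the shaft towards the yellow pointer (a flat arrow on the top, 43 to 73 mm from the axis); the sprung pin stands on the opposite side, at x = -34 mm. z up.
- shaft_foot (a point): bare upright steel shaft, 14 mm diameter, 50 mm long, top edge chamfered 2 mm, with one flat along its whole length, blued, and a blue tick on the top end pointing to it. Flat 4.5 mm from the axis: pinched square across the flat it measures 11.5 mm, elsewhere up to 14 mm. This point: on the axis at its foot, on top of the round shoulder (26 mm diameter, 72 mm above the bench, 16 mm above the housing's top) that turns with it. Its x axis points squarely out of the flat; z up.
- spindle (a joint): angle of the shaft and its shoulder about the vertical (rad), anticlockwise from above positive: 0 = flat faces the yellow pointer (shaft's x along the drive's x). Range -1.8 to 1.8; turns with slight friction (0.04 N m) and stays where it is left.
- spring_pin (a joint): how far the sprung pin has been driven down (m): 0 = up, its top 14 mm above the shaft's shoulder; 0.014 = level with the shoulder; 0.020 = end of its travel. A slow push of 7 to 8 N or a light blow moves it; a friction catch keeps it where it is driven.
- pin_top (a point): red round head of the sprung pin, 11 mm diameter; this point is the centre of its top face. 34 mm from the shaft's axis, on the side away from the pointer, so a raised pin blocks the pulley's flange.
- mallet_grip (a point): middle of the grip part of the mallet's level wooden handle, a flat-sided bar 16 mm wide and 22 mm high, 105 mm long (from 69 mm behind this point to the head); 28 mm above the bench while the mallet stands on a face of its head. x axis points along the handle to the head, z up. Mallet about 0.32 kg, mostly in the head.
- mallet_head (a point): centre of the mallet's brass head, an upright cylinder 32 mm diameter and 56 mm high, 52 mm from mallet_grip along x; the flat striking face is 28 mm below this point. The mallet stands steadily by itself on this face.
- pulley_mid (a point): centre of the loose aluminium pulley, half-way up (20 mm above its underside), on the bore's axis: toothed flange 84 mm diameter and 10 mm thick at the bottom, on it a round hub 34 mm diameter up to 40 mm height. Through bore is D-shaped, 16.4 mm diameter with its flat 5.7 mm from the axis, on the side of the brass set-screw, so it goes down on the shaft only with the screw on the shaft's flat side (about 0.2 rad play). x axis points to the screw, z up. About 0.16 kg.
- pulley_seat (a point): centre of the bore at the pulley's underside; meets the shaft's origin when the pulley is fully home.
- pulley_screw (a point): outer end of the brass set-screw, 9 mm thick, sticking out of the hub 25 mm from the axis, 22 mm above the underside.
- idler_ring: bystander, to be left alone: dark steel ring, 48 mm across, 14 mm high, lying flat; origin: centre of its underside
- wrench: bystander, to be left alone: 140 mm steel wrench lying flat; origin: centre of its underside
- jar: bystander, to be left alone: amber jar with blue lid, 56 mm across, 70 mm high; origin: centre of its underside
- slide_box: bystander, to be left alone: blue box, 50 x 85 x 32 mm; origin: centre of its underside
- parts_tray: bystander, to be left alone: open steel tray of small parts, 100 x 130 x 30 mm; origin: centre of its underside
- reagent: bystander, to be left alone: amber bottle, 60 mm across, 150 mm high; origin: centre of its underside
- beaker: bystander, to be left alone: glass beaker, 66 mm across the rim, 80 mm high; origin: centre of its underside
There are look-alikes about, which are no part of the job. What is meant by the drive is not brown, and is the larger of those in its own colour. Of the things shaped like the part that bears pulley_mid, the aluminium one is meant.

How it is judged:
By the outcome, as a careful person would: the job done as asked, in the order asked, and still so for the second after the job is handed in, while the arm keeps its last pose, push and grip.
It also fails if it takes over 72 s, if anything falls off the work surface, if the arm or the gripper's body presses on something with over 40 N, if the wrist force passes 120 N, or if a joint passes its speed limit or range.

## Working session

There is one attempt and no reset: what is moved stays moved. The work goes in short steps, Python scripts to look and compute and a tool call to move; the robot and the scene stay as the last step left them, time stands still between calls to the robot, and variables do not carry over. Pictures are saved under pics/ and viewed, at most 10 in all, crops included, and the job is handed in when it is done.

Besides the shell and the picture viewer there is one more tool, called after "Emit:" in YAML: its name, and indented under it one key for each argument. carry_out: Moves the arm, as the interface text tells. Its arguments: {"type":"object","properties":{"delta_pos":{"type":"array"},"angular":{"type":"array"},"grip":{"type":"array"}},"required":["delta_pos","angular","grip"]}

```bash
mkdir -p pics; ls; cat > h.py <<'E'
import numpy as np, cv2
from cell import manip
def K(m): return np.array([[m['fx'],0,m['cx']],[0,m['fy'],m['cy']],[0,0,1.]])
def ext(name):
    m=manip.camera_model(name)
    if 'R' in m: return m,np.array(m['R']),np.array(m['t'])
    s=manip.state(); T=np.array(m['T_tool_cam']); Rt,p=pose(s)
    Rw=Rt@T[:3,:3]; c=Rt@T[:3,3]+p
    return m,Rw.T,-Rw.T@c
def pose(s):
    from scipy.spatial.transform import Rotation as Ro
    return Ro.from_euler('xyz',s['tool_rot'],degrees=True).as_matrix(),np.array(s['eef_pos'])
def ray(name,px,z):
    m,R,t=ext(name)
    u=cv2.undistortPoints(np.array([[px]],float),K(m),np.array(m['dist']))[0,0]
    d=R.T@np.array([u[0],u[1],1]); c=-R.T@t
    return c+d*(z-c[2])/d[2]
def proj(name,X):
    m,R,t=ext(name)
    return cv2.projectPoints(np.array([X],float),cv2.Rodrigues(R)[0],t,K(m),np.array(m['dist']))[0][0,0]
def save(name,f,crop=None,s=1):
    im=manip.read_camera(name)
    o=im if crop is None else im[crop[1]:crop[3],crop[0]:crop[2]]
    o=cv2.resize(o,None,fx=s,fy=s,interpolation=cv2.INTER_CUBIC)
    cv2.imwrite('pics/'+f,o[:,:,::-1]); return im
E
python3 - <<'E'
from h import *
print(manip.state())
a=manip.read_camera('top');b=manip.read_camera('side')
cv2.imwrite('pics/ts.png',cv2.resize(np.hstack([a,b]),(800,300),interpolation=cv2.INTER_AREA)[:,:,::-1])
cv2.imwrite('pics/top.png',cv2.resize(a,(800,600),interpolation=cv2.INTER_CUBIC)[:,:,::-1])
Z=dict(drive=0,shaft_foot=72,pin_top=86,mallet_grip=28,mallet_head=28,pulley_mid=20,pulley_seat=0,pulley_screw=22,idler_ring=0,wrench=0,jar=0,slide_box=0,parts_tray=0,reagent=0,beaker=0)
for n,z in Z.items():
  for c in ('top','side'):
    for r in manip.mark_of(n,c)[:3]:
        print(n,c,round(r['confidence'],2),np.round(r['at']),np.round(ray(c,r['at'],z)[:2]))
E
```

```text
pics
{'time': 0.0, 'qpos': array([-7.52115146e+01,  5.26303488e+00,  7.05815584e+01,  1.71690459e-03,
        1.04266725e+02, -3.24987187e+00]), 'joint_velocities': array([-0.09395557, -0.00730148,  0.11186149,  0.00194084,  0.0353478 ,
       -0.08730337]), 'effort': array([ 6.74658513e-04, -4.58737564e+01, -4.18018484e+01, -5.63161592e-06,
        1.16523515e-02, -4.19528646e-05]), 'eef_pos': array([ 185.71634827, -570.23983172,  230.1548013 ]), 'tool_rot': array([-1.79888955e+02, -7.97279552e-03,  1.80387710e+01]), 'wrist_force': array([-0.60212347, -0.3649785 ,  0.5648499 ]), 'torque': array([-0.0514031 , -0.00673838, -0.00642907]), 'grip_force': 0.0, 'finger_gap': 85.25935594158624}
drive top 0.79 [256. 206.] [510.  -6.]
drive top 0.72 [323. 274.] [ 302. -204.]
drive top 0.68 [198. 272.] [314. 172.]
drive side 0.81 [296. 291.] [327. 164.]
drive side 0.78 [362. 210.] [ 305. -192.]
drive side 0.77 [268. 218.] [509. -14.]
shaft_foot top 0.59 [325. 280.] [ 292. -197.]
shaft_foot top 0.4 [255. 204.] [510.  -5.]
shaft_foot top 0.4 [194. 269.] [329. 170.]
shaft_foot side 0.58 [269. 196
[... 1370 characters left out ...]
1 [306. 173.] [ 523. -272.]
wrench top 0.68 [292. 146.] [ 696. -121.]
wrench side 0.63 [295. 141.] [ 656. -444.]
wrench side 0.51 [238. 179.] [ 685. -120.]
jar top 0.76 [111. 170.] [633. 446.]
jar top 0.7 [151. 220.] [475. 314.]
jar side 0.96 [102. 312.] [634. 442.]
slide_box top 0.72 [336. 150.] [ 681. -258.]
slide_box side 0.6 [261. 160.] [ 686. -256.]
parts_tray top 0.92 [252. 130.] [750.   1.]
parts_tray side 0.67 [194. 192.] [755.   8.]
parts_tray side 0.28 [186. 283.] [541. 281.]
reagent top 0.58 [396. 158.] [ 655. -447.]
reagent side 0.66 [193. 192.] [755.  10.]
reagent side 0.65 [297. 142.] [ 647. -439.]
beaker top 0.74 [159. 140.] [725. 294.]
beaker side 0.67 [128. 254.] [721. 294.]
```

View pics/top.png

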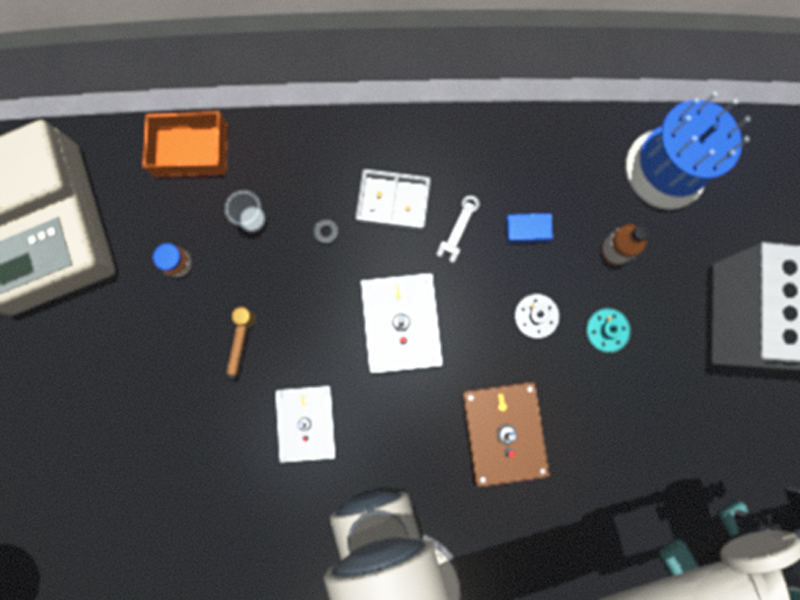

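View pics/ts.png

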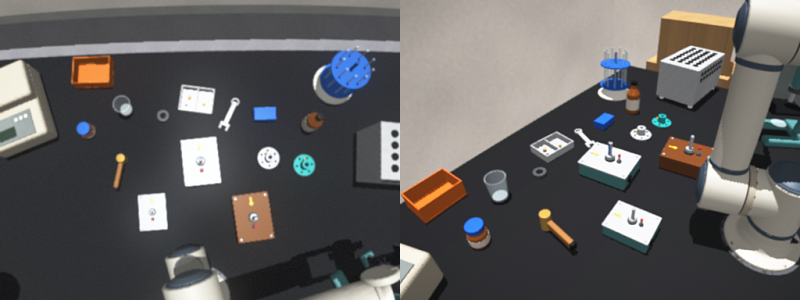

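```bash
python3 - <<'E'
from h import *
im=save('top','c1.png',(140,120,420,320),2.85)
print(manip.camera_model('wrist'))
m,R,t=ext('top'); print(-R.T@t)
for n in('shaft_foot','pin_top','drive'):
  for r in manip.outline_of(n,'top'): print(n,r['confidence'],r['bbox'])
E
```

```text
{'fx': 264.72790662306045, 'fy': 264.72790662306045, 'cx': 256.60387716685887, 'cy': 191.35309497798588, 'dist': array([-0.06194611,  0.        ,  0.        ,  0.        ,  0.        ]), 'T_tool_cam': array([[ 1.98357002e-04, -9.59591187e-01, -2.81397788e-01,
         7.14042518e+01],
       [ 9.99999914e-01,  2.92459103e-04, -2.92412365e-04,
        -1.53195027e-01],
       [ 3.62893673e-04, -2.81397706e-01,  9.59591163e-01,
        -1.42718235e+02],
       [ 0.00000000e+00,  0.00000000e+00,  0.00000000e+00,
         1.00000000e+00]])}
[ 379.62640466  -14.54357609 1203.20025361]
shaft_foot 0.63 [319.2, 276.4, 326.5, 283.2]
drive 0.89 [232.5, 175.8, 284.0, 237.1]
drive 0.83 [296.1, 244.4, 351.8, 311.9]
drive 0.57 [176.9, 252.8, 215.1, 294.6]
```

View pics/c1.png

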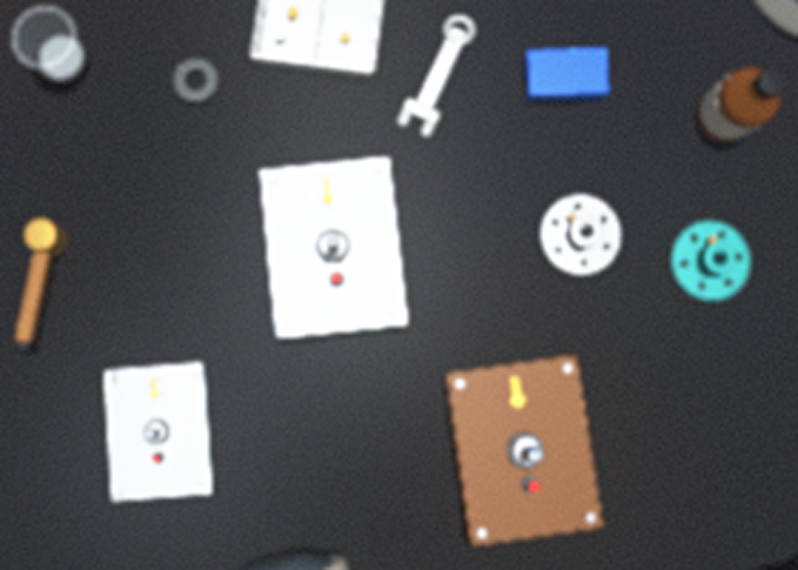

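Drives: the large teal-sided one at top px (257,206), a smaller teal one at (195,271) and a brown one at (323,278). The first is meant, being not brown and the larger. Pulleys: aluminium at (344,202) is meant; the one at (389,211) is teal. The crop confirms both. The mallet is at (155,207)–(150,235). I'll go over the drive with the wrist camera.

Emit:
carry_out:
  delta_pos:
    - [0.483,-0.437,0]
    - [0.483,-0.437,0]
    - [0.483,-0.437,0]
    - [0.483,-0.437,0]
    - [0.483,-0.437,0]
    - [0.483,-0.437,0]
    - [0.483,-0.437,0]
    - [0.483,-0.437,0]
    - [0.483,-0.437,0]
    - [0.483,-0.437,0]
    - [0.483,-0.437,0]
    - [0.483,-0.437,0]
  angular:
    - [0,0,0.315]
    - [0,0,0.315]
    - [0,0,0.315]
    - [0,0,0.315]
    - [0,0,0.315]
    - [0,0,0.315]
    - [0,0,0.315]
    - [0,0,0.315]
    - [0,0,0.315]
    - [0,0,0.315]
    - [0,0,0.315]
    - [0,0,0.315]
  grip: [0.085,0.085,0.085,0.085,0.085,0.085,0.085,0.085,0.085,0.085,0.085,0.085]

```text
time: 3.0
eef_pos: [484.8, -48.0, 231.7]
tool_rot: [180.0, -0.1, -0.0]
wrist_force: [0.4, -0.7, 0.6]
finger_gap: 84.9
grip_force: 0.0
```

```bash
python3 - <<'E'
from h import *
print(pose(manip.state())[1])
im=save('wrist','w1.png',None,1.5)
for n,z in dict(drive=0,shaft_foot=72,pin_top=86).items():
    for r in manip.mark_of(n,'wrist')[:3]:
        print(n,round(r['confidence'],2),np.round(r['at'],1),np.round(ray('wrist',r['at'],z)[:2],1))
E
```

```text
[484.83303028 -47.96627931 231.65317488]
drive 0.7 [227.5 150.8] [506.8  -2.8]
drive 0.68 [348.3 278.4] [ 299. -197.]
drive 0.63 [121.6 265.8] [318.2 176.7]
shaft_foot 0.91 [221.2 158.8] [506.4  -6.3]
shaft_foot 0.39 [104.2 285.9] [331.  161.5]
pin_top 0.55 [224.7 189.6] [473.2 -12.8]
```

View pics/w1.png

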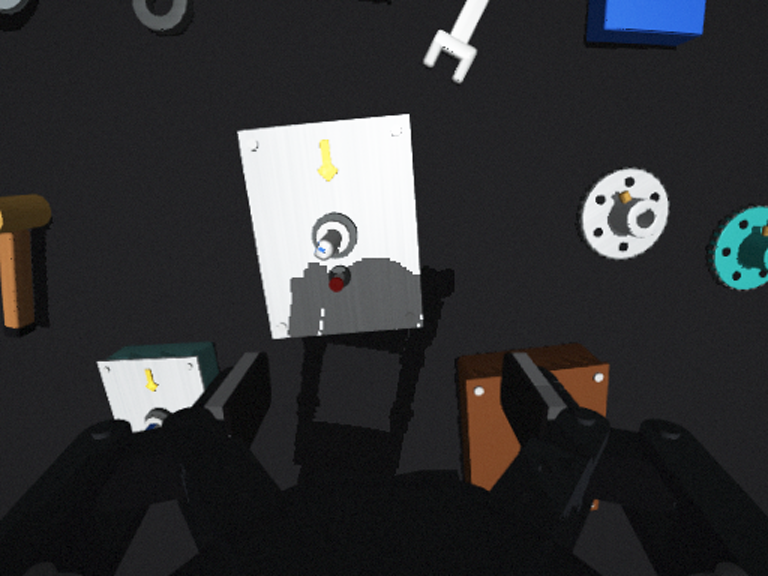

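```bash
python3 - <<'E'
from h import *
C=[ray('wrist',np.array(p)/1.5,56)[:2] for p in [(238,130),(410,115),(422,326),(273,338)]]
print(np.round(C,1), 'c',np.mean(C,0))
v=(C[0]+C[1]-C[2]-C[3])/2;w=(C[0]+C[3]-C[1]-C[2])/2
print('yaw',np.degrees(np.arctan2(v[1],v[0])),np.linalg.norm(v),np.degrees(np.arctan2(w[1],w[0]))-90,np.linalg.norm(w))
print('arrow',ray('wrist',np.array((326,158))/1.5,57)[:2],'shafttop',ray('wrist',np.array((324,250))/1.5,122)[:2],'pin',ray('wrist',np.array((337,284))/1.5,86)[:2])
im=manip.read_camera('wrist')
a=cv2.resize(im[135:205,190:250],None,fx=8,fy=8,interpolation=cv2.INTER_CUBIC)
cv2.imwrite('pics/w2.png',a[:,:,::-1])
E
```

```text
[[586.4  63.1]
 [596.5 -67.3]
 [427.5 -80.9]
 [415.7  48.6]] c [506.56639563  -9.13836076]
yaw 4.740531065937519 170.4341747631377 4.813240180854351 130.39211827435514
arrow [565.36050236  -3.57892275] shafttop [506.54257147  -9.53349743] pin [473.47178171 -12.74683187]
```

View pics/w2.png

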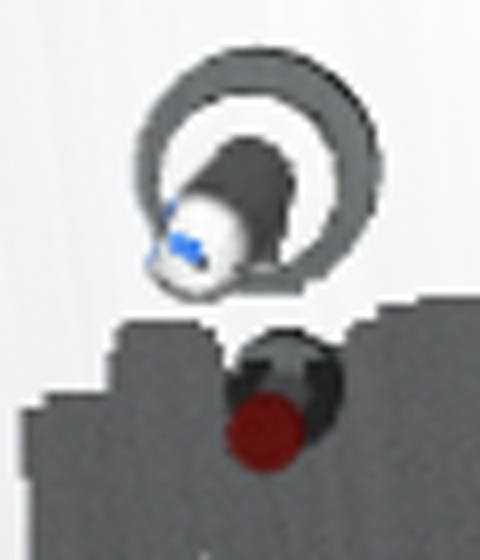

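Wrist crop: shaft top at (203,248), with the blue flat and tick on its left (world +y, roughly +60° about z). Red pin head at (265,430). Drive at (506.5,−9.3), yaw 4.8°. Next, the mallet.

Emit:
carry_out:
  delta_pos:
    - [-0.01,-0.348,0.04]
    - [-0.01,-0.348,0.04]
    - [-0.01,-0.348,0.04]
    - [-0.01,-0.348,0.04]
    - [-0.01,-0.348,0.04]
    - [-0.01,-0.348,0.04]
    - [-0.01,-0.348,0.04]
    - [-0.01,-0.348,0.04]
    - [-0.01,-0.348,0.04]
  angular:
    - [0,0,0]
    - [0,0,0]
    - [0,0,0]
    - [0,0,0]
    - [0,0,0]
    - [0,0,0]
    - [0,0,0]
    - [0,0,0]
    - [0,0,0]
  grip: [0.085,0.085,0.085,0.085,0.085,0.085,0.085,0.085,0.085]

```text
time: 4.15
eef_pos: [474.5, 297.1, 190.9]
tool_rot: [179.9, 0.0, -0.0]
wrist_force: [0.5, -0.7, -0.3]
finger_gap: 85.1
grip_force: 0.0
```

```bash
python3 - <<'E'
from h import *
print(pose(manip.state())[1], manip.state()['tool_rot'])
im=save('wrist','w3.png',None,1.5)
for n,z in dict(mallet_grip=28,mallet_head=28).items():
    for r in manip.mark_of(n,'wrist')[:3]:
        print(n,round(r['confidence'],2),np.round(r['at'],1),np.round(ray('wrist',r['at'],z)[:2],1))
E
```

```text
[474.5337282  297.12876351 190.9206835 ] [ 1.79931845e+02  3.23020618e-02 -2.82706976e-02]
mallet_grip 0.98 [250.9 175.9] [475.7 302.9]
mallet_head 0.89 [263.7 132. ] [526.9 288. ]
mallet_head 0.38 [488.2 148.2] [510.5  14.5]
```

View pics/w3.png

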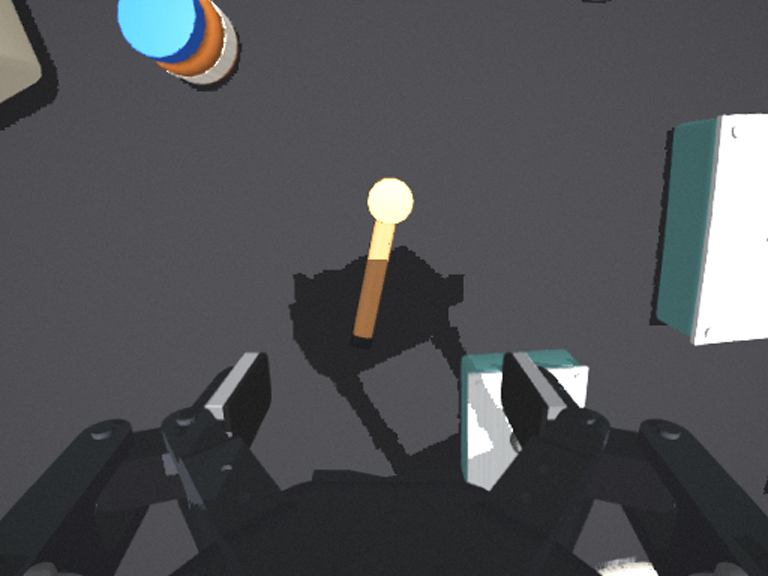

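```bash
python3 - <<'E'
from h import *
h=ray('wrist',np.array((390.5,201))/1.5,56);e=ray('wrist',np.array((363,337))/1.5,39)
d=(h-e)[:2];print(h,e,np.hypot(*d),np.degrees(np.arctan2(d[1],d[0])))
E
```

```text
[526.65787731 292.17732334  56.        ] [417.94284173 314.03545773  39.        ] 110.89065334922513 -11.368262116526154
```

Emit:
carry_out:
  delta_pos:
    - [0.009,-0.004,0.05]
    - [0.009,-0.004,0.1]
    - [0.009,-0.004,0.14]
    - [0.009,-0.004,0.165]
    - [0.009,-0.004,0.181]
    - [0.009,-0.004,0.181]
    - [0.009,-0.004,0.181]
    - [0.009,-0.004,0.181]
    - [0.009,-0.004,0.181]
    - [0.009,-0.004,0.181]
    - [0.009,-0.004,0.181]
    - [0.009,-0.004,0.181]
  angular:
    - [0,0,0.1]
    - [0,0,0.2]
    - [0,0,0.2]
    - [0,0,0.2]
    - [0,0,0.2]
    - [0,0,0.2]
    - [0,0,0.2]
    - [0,0,0.2]
    - [0,0,0.2]
    - [0,0,0.2]
    - [0,0,0.2]
    - [0,0,0.2]
  grip: [0.045,0.045,0.045,0.045,0.045,0.045,0.0,0.0,0.0,0.0,0.0,0.0]

```text
time: 5.5
eef_pos: [484.8, 302.4, 13.0]
tool_rot: [-179.9, -0.2, -11.5]
wrist_force: [-1.0, -2.8, 6.8]
finger_gap: 14.8
grip_force: 60.3
```

Emit:
carry_out:
  delta_pos:
    - [0,0,-0.02]
    - [0,0,-0.05]
    - [0,0,-0.09]
    - [0,0,-0.13]
    - [0,0,-0.13]
  angular:
    - [0,0,0]
    - [0,0,0]
    - [0,0,0]
    - [0,0,0]
    - [0,0,0]
  grip: [0,0,0,0,0]

```text
time: 6.0
eef_pos: [485.7, 303.6, 148.1]
tool_rot: [-179.5, -0.5, -11.5]
wrist_force: [0.4, -0.1, -2.3]
finger_gap: 14.9
grip_force: 59.3
```

```bash
python3 - <<'E'
from h import *
s=manip.state();print(s['time'],s['eef_pos'],s['tool_rot'],s['wrist_force'],s['finger_gap'],s['grip_force'])
im=save('wrist','w4.png',None,1.5)
for r in manip.mark_of('mallet_head','wrist')[:2]: print(r)
E
```

```text
6.0 [485.74073333 303.61423738 148.08677333] [-179.5437568    -0.52394014  -11.4512975 ] [ 0.39659952 -0.11285735 -2.34763908] 14.914486158484499 59.27439093589783
```

View pics/w4.png

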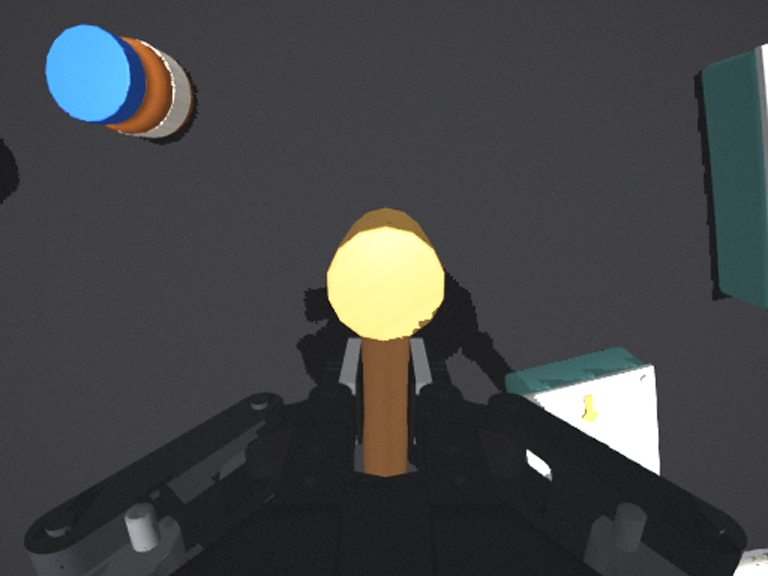

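```bash
python3 - <<'E'
from h import *
s=manip.state();R,p=pose(s);print(p)
X=ray('wrist',np.array((386,283))/1.5,p[2]+43);print(X, R.T@(X-p))
E
```

```text
[483.58140566 302.3803855  141.21419292]
[525.76582686 293.58496342 184.21419292] [ 43.15797909   0.17724995 -42.93299739]
```

Emit:
carry_out:
  delta_pos:
    - [0.008,0.323,-0.01]
    - [0.008,0.323,-0.01]
    - [0.008,0.323,-0.01]
    - [0.008,0.323,-0.01]
    - [0.008,0.323,-0.01]
    - [0.008,0.323,-0.01]
    - [0.008,0.323,-0.01]
    - [0.008,0.323,-0.01]
    - [0.008,0.323,0.01]
    - [0.008,0.323,0.033]
    - [0.008,0.323,0.033]
    - [0.008,0.323,0.033]
  angular:
    - [0,0,-0.05]
    - [0,0,-0.1]
    - [0,0,-0.2]
    - [0,0,-0.284]
    - [0,0,-0.284]
    - [0,0,-0.284]
    - [0,0,-0.284]
    - [0,0,-0.284]
    - [0,0,-0.284]
    - [0,0,-0.284]
    - [0,0,-0.284]
    - [0,0,-0.284]
  grip: [0,0,0,0,0,0,0,0,0,0,0,0]

```text
time: 7.3
eef_pos: [426.1, -15.4, 106.0]
tool_rot: [-179.9, 0.2, 4.9]
wrist_force: [0.7, -0.1, -2.5]
finger_gap: 14.6
grip_force: 59.6
```

```bash
python3 - <<'E'
from h import *
manip.read_camera('side')
s=manip.state();R,p=pose(s);print(p,s['tool_rot'],s['wrist_force'])
im=save('wrist','w5.png',None,1)
b=manip.read_camera('side')
cv2.imwrite('pics/ws5.png',np.hstack([cv2.resize(im,(400,300))[:,:,::-1],cv2.resize(b[150:250,200:333],(400,300),interpolation=cv2.INTER_CUBIC)[:,:,::-1]]))
for r in manip.mark_of('mallet_head','wrist')[:2]: print(r, ray('wrist',r['at'],p[2]+15))
E
```

```text
[426.79527254 -15.59080784 107.20729969] [-1.79980553e+02  4.82178955e-02  4.84772114e+00] [-0.62368625  0.65845048 -3.79811686]
{'at': [261.1, 177.5], 'confidence': 0.96} [468.23229794 -14.5436888  122.20729969]
```

View pics/ws5.png

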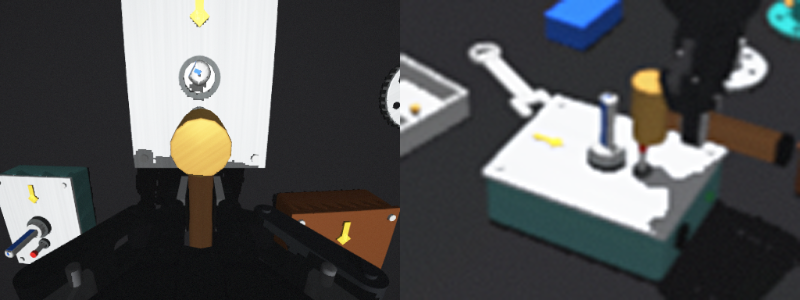

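The mallet head hangs just above the red pin, clear of the shaft. Driving it down slowly.

Emit:
carry_out:
  delta_pos:
    - [0,0,0.005]
    - [0,0,0.009]
    - [0,0,0.013]
    - [0,0,0.017]
    - [0,0,0.021]
    - [0,0,0.024]
    - [0,0,0.026]
    - [0,0,0.026]
    - [0,0,0.026]
  angular:
    - [0,0,0]
    - [0,0,0]
    - [0,0,0]
    - [0,0,0]
    - [0,0,0]
    - [0,0,0]
    - [0,0,0]
    - [0,0,0]
    - [0,0,0]
  grip: [0,0,0,0,0,0,0,0,0]

```text
time: 8.4
eef_pos: [427.1, -16.2, 81.2]
tool_rot: [180.0, -0.0, 4.8]
wrist_force: [2.0, -0.1, 2.3]
finger_gap: 15.3
grip_force: 60.5
```

```bash
python3 - <<'E'
from h import *
manip.read_camera('side')
s=manip.state();R,p=pose(s);print(p,s['tool_rot'],s['wrist_force'],s['torque'])
E
```

```text
[427.11995107 -16.16091996  81.13345687] [ 1.79998900e+02 -3.11398029e-02  4.79876008e+00] [1.80438171 0.16725637 0.17162823] [ 0.11757852 -0.25631829  0.02715233]
```

Emit:
carry_out:
  delta_pos:
    - [0,0,0.001]
    - [0,0,0.002]
    - [0,0,0.002]
  angular:
    - [0,0,0]
    - [0,0,0]
    - [0,0,0]
  grip: [0,0,0]

```text
time: 8.75
eef_pos: [427.1, -16.2, 79.5]
tool_rot: [180.0, -0.0, 4.8]
wrist_force: [-0.0, -0.0, 2.4]
finger_gap: 14.9
grip_force: 60.7
```

Emit:
carry_out:
  delta_pos:
    - [-0.02,0,-0.03]
    - [-0.04,0,-0.06]
    - [-0.06,0,-0.08]
    - [-0.06,0,-0.08]
  angular:
    - [0,0,0]
    - [0,0,0]
    - [0,0,0]
    - [0,0,0]
  grip: [0,0,0,0]

```text
time: 9.15
eef_pos: [366.6, -21.5, 161.6]
tool_rot: [179.9, -0.2, 4.8]
wrist_force: [0.7, 0.9, -3.1]
finger_gap: 14.4
grip_force: 59.9
```

```bash
python3 - <<'E'
from h import *
manip.read_camera('side')
s=manip.state();R,p=pose(s);print(p,s['wrist_force'])
im=save('wrist','w6.png',None,1)
b=manip.read_camera('side')
cv2.imwrite('pics/ws6.png',np.hstack([cv2.resize(im[0:192,128:384],(400,300),interpolation=cv2.INTER_CUBIC)[:,:,::-1],cv2.resize(b[170:245,220:320],(400,300),interpolation=cv2.INTER_CUBIC)[:,:,::-1]]))
for X in [(507,-9.3,72),(472.6,-12.1,56),(472.6,-12.1,69),(472.6,-12.1,86)]: print(X,proj('side',X),proj('wrist',X))
for r in manip.mark_of('pin_top','side'): print(r)
for r in manip.mark_of('pin_top','wrist'): print(r)
E
```

```text
[366.99721831 -21.35840986 159.69880246] [ 0.21859256  0.56066064 -3.28053387]
(507, -9.3, 72) [268.37718865 197.72111447] [256.85016735  22.07183533]
(472.6, -12.1, 56) [280.10793749 206.61584553] [256.73557674  72.16208931]
(472.6, -12.1, 69) [280.35191984 202.63371406] [256.73028943  69.76232727]
(472.6, -12.1, 86) [280.67608041 197.32446083] [256.72236637  66.17023122]
{'at': [381.9, 188.1], 'confidence': 0.43}
{'at': [310.4, 282.3], 'confidence': 0.37}
{'at': [255.7, 69.5], 'confidence': 0.71}
{'at': [261.6, 175.7], 'confidence': 0.64}
{'at': [419.3, 310.2], 'confidence': 0.63}
{'at': [62.0, 244.8], 'confidence': 0.47}
```

View pics/ws6.png

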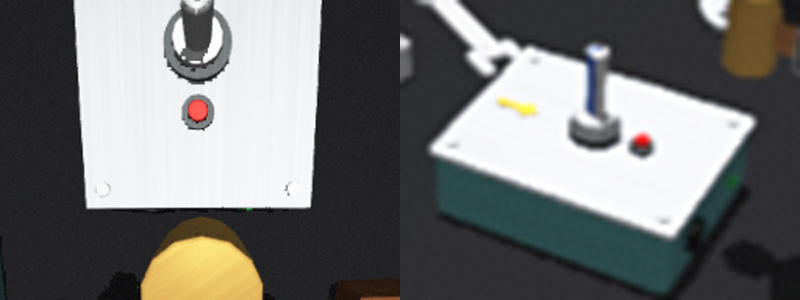

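Emit:
carry_out:
  delta_pos:
    - [0.03,0,0.03]
    - [0.06,0,0.05]
    - [0.06,0,0.07]
    - [0.06,0,0.078]
    - [0.06,0,0.081]
    - [0.06,0,0.083]
    - [0.06,0,0.083]
  angular:
    - [0,0,0]
    - [0,0,0]
    - [0,0,0]
    - [0,0,0]
    - [0,0,0]
    - [0,0,0]
    - [0,0,0]
  grip: [0,0,0,0,0,0,0]

```text
time: 10.1
eef_pos: [426.7, -15.9, 78.4]
tool_rot: [-180.0, -0.0, 4.8]
wrist_force: [-6.4, 1.0, 7.6]
finger_gap: 15.1
grip_force: 61.4
```

```bash
python3 - <<'E'
from h import *
for i in range(3):
  manip.read_camera('side')
  s=manip.state();R,p=pose(s);print(p,s['wrist_force'],s['torque'])
E
```

```text
[426.76074804 -15.92765932  78.33131552] [-6.38341062  1.40529808  9.12960208] [0.32352054 0.91890738 0.1120346 ]
[426.77882266 -15.92120189  78.35763422] [-6.43061553  1.11347935  8.55195191] [0.35784811 0.88610144 0.12431074]
[426.76643558 -15.90756908  78.3452376 ] [-6.98563726  0.80170858  7.94748057] [0.31706949 0.7839724  0.1286293 ]
```

Emit:
carry_out:
  delta_pos:
    - [-0.01,0,-0.03]
    - [-0.01,0,-0.07]
    - [0.02,-0.04,-0.07]
    - [0.04,-0.09,-0.07]
    - [0.06,-0.14,-0.07]
    - [0.08,-0.19,-0.07]
    - [0.084,-0.24,-0.07]
    - [0.084,-0.29,-0.07]
    - [0.084,-0.313,-0.06]
    - [0.084,-0.313,-0.02]
    - [0.084,-0.313,0.02]
    - [0.084,-0.313,0.05]
  angular:
    - [0,0,0]
    - [0,0,0]
    - [0,0,0.1]
    - [0,0,0.2]
    - [0,0,0.284]
    - [0,0,0.284]
    - [0,0,0.284]
    - [0,0,0.284]
    - [0,0,0.284]
    - [0,0,0.284]
    - [0,0,0.284]
    - [0,0,0.284]
  grip: [0,0,0,0,0,0,0,0,0,0,0,0]

```text
time: 11.45
eef_pos: [482.8, 302.6, 22.9]
tool_rot: [179.9, 0.2, -11.4]
wrist_force: [-0.1, 0.4, -4.3]
finger_gap: 14.9
grip_force: 59.8
```

Emit:
carry_out:
  delta_pos:
    - [0,0,0.003]
    - [0,0,0.006]
    - [0,0,0.009]
    - [0,0,0.011]
    - [0,0,0.012]
    - [0,0,0.012]
  angular:
    - [0,0,0]
    - [0,0,0]
    - [0,0,0]
    - [0,0,0]
    - [0,0,0]
    - [0,0,0]
  grip: [0,0,0,0,0,0]

```text
time: 12.05
eef_pos: [484.8, 303.0, 15.2]
tool_rot: [-179.9, -0.1, -11.5]
wrist_force: [0.1, -0.4, -2.7]
finger_gap: 14.7
grip_force: 59.7
```

Emit:
carry_out:
  delta_pos:
    - [0,0,0.001]
    - [0,0,0.002]
    - [0,0,0.003]
    - [0,0,0.004]
    - [0,0,0.004]
  angular:
    - [0,0,0]
    - [0,0,0]
    - [0,0,0]
    - [0,0,0]
    - [0,0,0]
  grip: [0,0,0,0,0]

```text
time: 12.55
eef_pos: [484.7, 303.1, 13.1]
tool_rot: [-179.9, -0.1, -11.5]
wrist_force: [-6.7, -3.5, 11.7]
finger_gap: 15.4
grip_force: 62.0
```

Emit:
carry_out:
  delta_pos:
    - [0,0,-0.002]
    - [0,0,-0.002]
    - [0,0,-0.002]
    - [0,0,-0.002]
    - [0,0,-0.002]
    - [0,0,-0.03]
    - [0,0,-0.07]
    - [0,0,-0.12]
    - [0,0,-0.16]
    - [0,0,-0.16]
  angular:
    - [0,0,0]
    - [0,0,0]
    - [0,0,0]
    - [0,0,0]
    - [0,0,0]
    - [0,0,0]
    - [0,0,0]
    - [0,0,0]
    - [0,0,0]
    - [0,0,0]
  grip: [0,0.05,0.05,0.05,0.05,0.05,0.05,0.05,0.05,0.05]

```text
time: 13.55
eef_pos: [486.9, 304.2, 178.6]
tool_rot: [-179.5, -0.6, -11.5]
wrist_force: [0.0, -1.0, 1.1]
finger_gap: 50.1
grip_force: 0.0
```

```bash
python3 - <<'E'
from h import *
manip.read_camera('side')
s=manip.state();R,p=pose(s);print(p,s['tool_rot'],s['wrist_force'],s['qpos'],s['finger_gap'])
for n,z in dict(mallet_grip=28,mallet_head=28).items():
    manip.read_camera('wrist')
    for r in manip.mark_of(n,'wrist')[:1]:
        print(n,round(r['confidence'],2),np.round(r['at'],1),np.round(ray('wrist',r['at'],z)[:2],1))
E
```

```text
[485.96916749 303.63565939 174.72380557] [-179.71043806   -0.34507528  -11.47341627] [-0.57635526  0.7910352  -0.49209282] [ 2.85960577e+01  4.11839926e-01  8.11986737e+01 -5.40967050e-04
  9.79390180e+01  1.30068525e+02] 49.951357442139276
mallet_grip 0.8 [259.6 191.4] [471.6 301.9]
mallet_head 0.86 [258.9 145. ] [521.6 292. ]
```

Emit:
carry_out:
  delta_pos:
    - [0.083,0.303,-0.025]
    - [0.083,0.303,-0.025]
    - [0.083,0.303,-0.025]
    - [0.083,0.303,-0.025]
    - [0.083,0.303,-0.025]
    - [0.083,0.303,-0.025]
    - [0.083,0.303,-0.025]
    - [0.083,0.303,-0.025]
    - [0.083,0.303,-0.025]
    - [0.083,0.303,-0.025]
    - [0.083,0.303,-0.025]
    - [0.083,0.303,-0.025]
  angular:
    - [0,0,-0.14]
    - [0,0,-0.28]
    - [0,0,-0.42]
    - [0,0,-0.56]
    - [0,0,-0.7]
    - [0,0,-0.84]
    - [0,0,-0.98]
    - [0,0,-1.12]
    - [0,0,-1.26]
    - [0,0,-1.4]
    - [0,0,-1.5]
    - [0,0,-1.5]
  grip: [0.05,0.05,0.05,0.05,0.05,0.05,0.05,0.05,0.05,0.05,0.05,0.05]

```text
time: 15.0
eef_pos: [504.8, -10.7, 193.3]
tool_rot: [-179.8, 0.0, 74.5]
wrist_force: [-0.7, 0.2, 0.4]
finger_gap: 50.3
grip_force: 0.0
```

Emit:
carry_out:
  delta_pos:
    - [0,0,0]
    - [0,0,0]
    - [0,0,0]
    - [0,0,0]
    - [0,0,0]
    - [0,0,0]
    - [0,0,0]
    - [0,0,0]
    - [0,0,0]
    - [0,0,0]
    - [0,0,0]
  angular:
    - [0,0,-0.14]
    - [0,0,-0.28]
    - [0,0,-0.42]
    - [0,0,-0.56]
    - [0,0,-0.7]
    - [0,0,-0.84]
    - [0,0,-0.98]
    - [0,0,-1.12]
    - [0,0,-1.26]
    - [0,0,-1.31]
    - [0,0,-1.31]
  grip: [0.05,0.05,0.05,0.05,0.05,0.05,0.05,0.05,0.05,0.05,0.05]

```text
time: 16.1
eef_pos: [505.1, -10.6, 194.1]
tool_rot: [-179.9, -0.1, 149.4]
wrist_force: [0.6, -0.4, 0.4]
finger_gap: 49.7
grip_force: 0.0
```

```bash
python3 - <<'E'
from h import *
manip.read_camera('side')
s=manip.state();R,p=pose(s);print(p,s['tool_rot'],s['qpos'])
im=save('wrist','w7.png',None,1)
c=proj('wrist',(506.7,-9.3,122));print(c,proj('wrist',(506.7,-9.3,72)))
x,y=map(int,c); a=im[max(0,y-45):y+45,x-60:x+60]
cv2.imwrite('pics/w7c.png',cv2.resize(a,None,fx=6,fy=6,interpolation=cv2.INTER_CUBIC)[:,:,::-1]); print(x-60,max(0,y-45))
E
```

```text
[505.14910222 -10.57640879 194.24456144] [-1.79957211e+02 -8.95131642e-02  1.49344694e+02] [-5.05796473e+00 -9.58547013e+00  8.86967751e+01  8.57200486e-05
  1.00987909e+02 -6.44026760e+01]
[258.75805814 201.88734197] [258.40352302 186.57519753]
198 156
```

View pics/w7c.png

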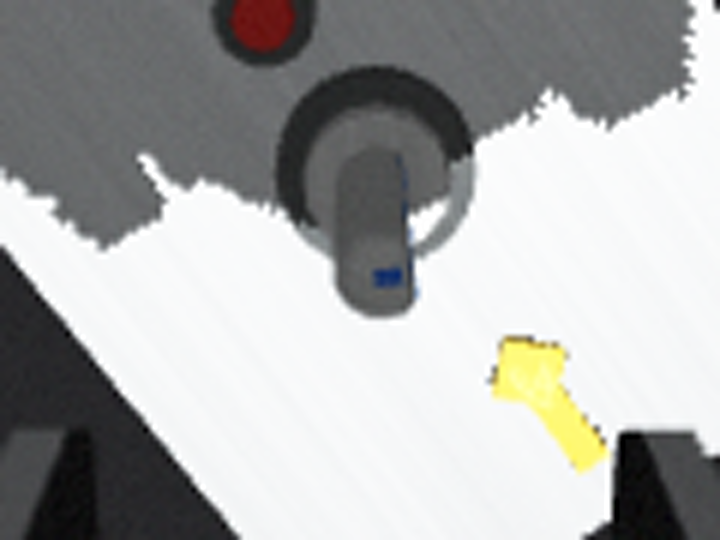

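Pin (red) at (262,15) is down. The flat (blue) is on the right side of the shaft top at (376,278), facing almost exactly along tool +y, so the spindle is near +55°. Pinching.

Emit:
carry_out:
  delta_pos:
    - [-0.001,0.003,0.03]
    - [-0.001,0.003,0.07]
    - [-0.001,0.003,0.104]
    - [-0.001,0.003,0.104]
    - [-0.001,0.003,0.104]
    - [-0.001,0.003,0.104]
    - [-0.001,0.003,0.104]
    - [-0.001,0.003,0.104]
    - [-0.001,0.003,0.104]
    - [-0.001,0.003,0.104]
  angular:
    - [0,0,0]
    - [0,0,0]
    - [0,0,0]
    - [0,0,0]
    - [0,0,0]
    - [0,0,0]
    - [0,0,0]
    - [0,0,0]
    - [0,0,0]
    - [0,0,0]
  grip: [0.05,0.05,0.05,0.05,0.0,0.0,0.0,0.0,0.0,0.0]

```text
time: 17.2
eef_pos: [508.9, -9.4, 94.3]
tool_rot: [180.0, 0.2, 149.5]
wrist_force: [-2.5, -2.6, 5.9]
finger_gap: 10.1
grip_force: 59.1
```

```bash
python3 - <<'E'
from h import *
manip.read_camera('side')
s=manip.state();R,p=pose(s);print(p,s['tool_rot'],s['finger_gap'],s['grip_force'],'tool force',R.T@s['wrist_force'],s['torque'])
E
```

```text
[508.8196512   -9.44607704  94.29420844] [179.97963051   0.23299867 149.48417511] 10.146240062675945 59.08402747662649 tool force [ 1.43573392 -4.49074846 -6.83445708] [-0.55978633  0.51218114  0.03033472]
```

Emit:
carry_out:
  delta_pos:
    - [0,0,0]
    - [0.0002,0,0]
    - [0.0004,-0.0001,0]
    - [0.0006,-0.0002,0]
    - [0.0008,-0.0003,0]
    - [0.001,-0.0003,0]
    - [0.0012,-0.0004,0]
    - [0.0013,-0.0005,0]
    - [0.0015,-0.0005,0]
    - [0.0015,-0.0005,0]
    - [0.0015,-0.0005,0]
    - [0.0015,-0.0005,0]
  angular:
    - [0,0,0.1]
    - [0,0,0.2]
    - [0,0,0.3]
    - [0,0,0.4]
    - [0,0,0.5]
    - [0,0,0.6]
    - [0,0,0.7]
    - [0,0,0.8]
    - [0,0,0.9]
    - [0,0,0.955]
    - [0,0,0.955]
    - [0,0,0.955]
  grip: [0,0,0,0,0,0,0,0,0,0,0,0]

```text
time: 18.45
eef_pos: [506.9, -9.5, 94.3]
tool_rot: [179.9, 0.2, 94.7]
wrist_force: [-5.1, -4.5, 8.1]
finger_gap: 10.1
grip_force: 58.6
```

```bash
python3 - <<'E'
from h import *
manip.read_camera('side')
s=manip.state();R,p=pose(s);print(p,s['tool_rot'],s['finger_gap'],s['grip_force'],'tool force',R.T@s['wrist_force'],s['torque'])
E
```

```text
[506.87680255  -9.53710761  94.27314953] [1.79860191e+02 1.54895585e-01 9.47368085e+01] 9.93633865850282 58.620289269892965 tool force [-4.19727556 -5.98284733 -7.02193423] [-0.71647342  0.83562395 -0.00905003]
```

Emit:
carry_out:
  delta_pos:
    - [0,0,0]
    - [0,0,0]
    - [0,0,0]
    - [0,0,0]
    - [0,0,-0.03]
    - [0,0,-0.07]
    - [0,0,-0.11]
    - [0,0,-0.11]
    - [0,0,-0.11]
  angular:
    - [0,0,0]
    - [0,0,0]
    - [0,0,0]
    - [0,0,0]
    - [0,0,0]
    - [0,0,0]
    - [0,0,0]
    - [0,0,0]
    - [0,0,0]
  grip: [0.05,0.05,0.05,0.05,0.05,0.05,0.05,0.05,0.05]

```text
time: 19.4
eef_pos: [506.9, -8.2, 202.4]
tool_rot: [179.8, 0.0, 94.8]
wrist_force: [1.1, -0.4, -0.6]
finger_gap: 50.1
grip_force: 0.0
```

```bash
python3 - <<'E'
from h import *
manip.read_camera('side')
s=manip.state();R,p=pose(s);print(s['time'],p,s['tool_rot'],s['qpos'])
im=save('wrist','w8.png',None,1)
c=proj('wrist',(508,-7.7,122));print(c,proj('wrist',(508,-7.7,72)))
x,y=map(int,c); a=im[max(0,y-45):y+45,x-60:x+60]
cv2.imwrite('pics/w8c.png',cv2.resize(a,None,fx=6,fy=6,interpolation=cv2.INTER_CUBIC)[:,:,::-1]); print(x-60,max(0,y-45))
E
```

```text
19.45 [506.24011672  -8.15180879 200.66869885] [-1.79975274e+02 -1.00497955e-02  9.48231368e+01] [-4.77692312e+00 -9.46682021e+00  8.79414581e+01  5.90508064e-03
  1.01551418e+02 -9.59888094e+00]
[259.51509569 198.90428869] [259.13386465 184.32651566]
199 153
```

View pics/w8c.png

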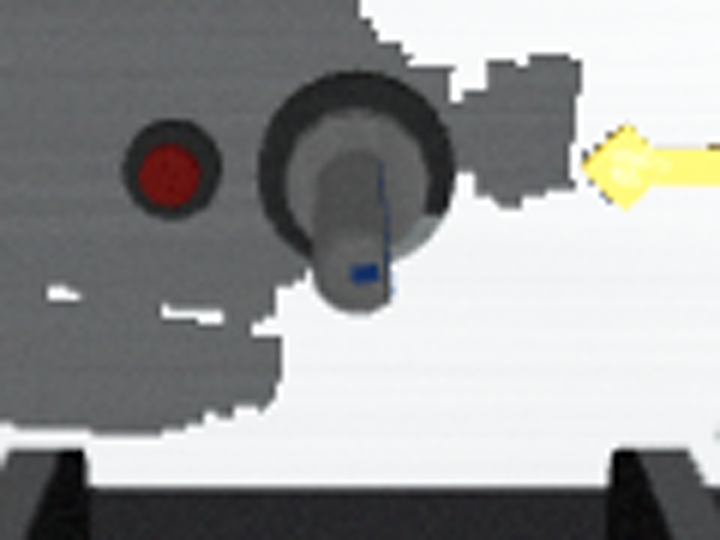

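The flat edge is at (388,250), facing right, straight at the yellow pointer at (590,167). The pin is down at (170,175). My picture allowance is used up, so I measure numerically from here. Next, over the aluminium pulley.

Emit:
carry_out:
  delta_pos:
    - [-0.04,-0.013,0]
    - [-0.08,-0.013,0]
    - [-0.12,-0.013,0]
    - [-0.16,-0.013,0]
    - [-0.2,-0.013,0]
    - [-0.24,-0.013,0]
    - [-0.264,-0.013,0]
    - [-0.264,-0.013,0]
    - [-0.264,-0.013,0]
    - [-0.264,-0.013,0]
    - [-0.264,-0.013,0]
  angular:
    - [0,0,0.14]
    - [0,0,0.28]
    - [0,0,0.42]
    - [0,0,0.56]
    - [0,0,0.7]
    - [0,0,0.84]
    - [0,0,0.98]
    - [0,0,1.12]
    - [0,0,1.22]
    - [0,0,1.22]
    - [0,0,1.22]
  grip: [0.06,0.06,0.06,0.06,0.06,0.06,0.06,0.06,0.06,0.06,0.06]

```text
time: 20.6
eef_pos: [515.1, -272.1, 199.7]
tool_rot: [-179.9, 0.1, 25.1]
wrist_force: [0.5, -0.1, -1.4]
finger_gap: 60.1
grip_force: 0.0
```

```bash
cat > pl.py <<'E'
from h import *
manip.read_camera('wrist')
s=manip.state();R,p=pose(s);print(s['time'],p,s['tool_rot'],s['wrist_force'],s['finger_gap'])
for n,z in dict(pulley_mid=20,pulley_seat=0,pulley_screw=22).items():
    for r in manip.mark_of(n,'wrist')[:2]:
        print(n,round(r['confidence'],2),np.round(r['at'],1),np.round(ray('wrist',r['at'],z)[:2],1))
E
cat pl.py > /dev/null; python3 - <<'E'
exec(open('pl.py').read())
im=manip.read_camera('wrist')
np.save('pul.npy',im)
for r in manip.outline_of('pulley_mid','wrist')[:2]:
    b=r['bbox'];m=r['pixels'];hsv=cv2.cvtColor(im,cv2.COLOR_RGB2HSV)
    print(r['confidence'],b,hsv[m].mean(0))
    # brass pixels
    br=m&(hsv[...,1]>90)&(hsv[...,0]>8)&(hsv[...,0]<32)
    ys,xs=np.nonzero(br); 
    if len(xs): c=(xs.mean(),ys.mean()); print('brass',len(xs),c,ray('wrist',c,22+4.5))
    # flange ellipse
    cnt=max(cv2.findContours(m.astype(np.uint8),0,2)[0],key=cv2.contourArea)
    P=np.array([ray('wrist',q[0],10)[:2] for q in cnt.astype(float)])
    print('flange',cv2.minEnclosingCircle(P.astype(np.float32)),np.round(P.min(0),1),np.round(P.max(0),1))
E
```

```text
20.65 [ 515.21643662 -272.07691498  200.1039102 ] [-1.79911872e+02  5.86978960e-02  2.50697352e+01] [-0.39297948 -0.55788113  0.96732196] 59.931133012223064
pulley_mid 0.7 [255.4 172.6] [ 515.3 -269.9]
pulley_mid 0.62 [342.8 233.8] [ 489.1 -411.9]
pulley_seat 0.83 [258.2 164.6] [ 522.7 -270.5]
pulley_seat 0.79 [341.9 227.3] [ 491.7 -416.3]
pulley_screw 0.66 [256.1 152.7] [ 538.7 -260.3]
pulley_screw 0.58 [351.  219.8] [ 511.8 -411. ]
0.74 [225.8, 135.5, 289.1, 200.4] [ 86.33362937   8.25902901 165.64416815]
brass 51 (np.float64(255.86274509803923), np.float64(154.01960784313727)) [ 537.7986515  -260.59202148   26.5       ]
flange ((520.76611328125, -272.3760986328125), 43.620357513427734) [ 477.3 -314.8] [ 564.  -229.4]
0.66 [306.6, 197.6, 373.3, 256.4] [ 88.87465691 154.62763038 168.13906679]
brass 43 (np.float64(349.2325581395349), np.float64(221.1627906976744)) [ 510.10791099 -407.70437675   26.5       ]
flange ((490.28399658203125, -410.44683837890625), 44.595943450927734) [ 462.  -454.7] [ 532.6 -366.7]
```

```bash
cat > warp.py <<'E'
from h import *
def warp(im,cx,cy,z,half=50,s=4):
    g=np.arange(-half,half,1/s)
    X,Y=np.meshgrid(cx+g,cy+g)   # col->x,row->y
    m,R,t=ext('wrist')
    P=np.stack([X.ravel(),Y.ravel(),np.full(X.size,z)],1)
    uv=cv2.projectPoints(P,cv2.Rodrigues(R)[0],t,K(m),np.array(m['dist']))[0].reshape(X.shape+(2,)).astype(np.float32)
    return cv2.remap(im,uv[...,0],uv[...,1],cv2.INTER_CUBIC)
def circ(im,cx,cy,z,r,rng=6,s=4,arc=None):
    # best centre by mean radial-gradient magnitude on circle radius r(+-1)
    g=cv2.GaussianBlur(cv2.cvtColor(warp(im,cx,cy,z),cv2.COLOR_RGB2GRAY).astype(np.float32),(0,0),2)
    gx,gy=cv2.Sobel(g,cv2.CV_32F,1,0),cv2.Sobel(g,cv2.CV_32F,0,1)
    a=np.radians(np.arange(0,360,3)); best=[]
    for dx in np.arange(-rng,rng+.1,.5):
        for dy in np.arange(-rng,rng+.1,.5):
            for rr in np.arange(r-1,r+1.1,.5):
                u=((50+dx+rr*np.cos(a))*s).astype(int).clip(0,399);v=((50+dy+rr*np.sin(a))*s).astype(int).clip(0,399)
                q=gx[v,u]*np.cos(a)+gy[v,u]*np.sin(a)
                best.append((abs(np.clip(q,-30,30).mean()),cx+dx,cy+dy,rr))
    best.sort(reverse=True); b=np.array(best[:8]); return b[0],b.mean(0)
E
python3 - <<'E'
from warp import *
im=np.load('pul.npy')
for z,r in((40,17),(10,42),(0,42),(40,8.2)): print(z,r,[np.round(v,1) for v in circ(im,519,-272,z,r)])
E
```

```text
40 17 [array([  16.6,  520.5, -271.5,   16. ]), array([  16. ,  520.8, -271.4,   16. ])]
10 42 [array([  30. ,  521.5, -271.5,   41.5]), array([  30. ,  520.8, -271.7,   41.4])]
0 42 [array([  30. ,  519.5, -272.5,   43. ]), array([  30. ,  518.9, -272.6,   42.8])]
40 8.2 [array([  28.3,  519.5, -272. ,    7.7]), array([  26.2,  519.7, -272.2,    7.9])]
```

Emit:
carry_out:
  delta_pos:
    - [0.0047,0.0019,0.04]
    - [0.0047,0.0019,0.08]
    - [0.0047,0.0019,0.12]
    - [0.0047,0.0019,0.16]
    - [0.0047,0.0019,0.18]
    - [0.0047,0.0019,0.187]
    - [0.0047,0.0019,0.187]
    - [0.0047,0.0019,0.187]
    - [0.0047,0.0019,0.187]
    - [0.0047,0.0019,0.187]
    - [0.0047,0.0019,0.187]
    - [0.0047,0.0019,0.187]
  angular:
    - [0,0,-0.12]
    - [0,0,-0.12]
    - [0,0,-0.12]
    - [0,0,-0.12]
    - [0,0,-0.12]
    - [0,0,-0.12]
    - [0,0,-0.12]
    - [0,0,-0.12]
    - [0,0,-0.12]
    - [0,0,-0.12]
    - [0,0,-0.12]
    - [0,0,-0.12]
  grip: [0.06,0.06,0.06,0.06,0.06,0.06,0.06,0.0,0.0,0.0,0.0,0.0]

```text
time: 22.1
eef_pos: [522.0, -272.9, 17.0]
tool_rot: [179.8, -0.1, 31.8]
wrist_force: [0.5, 0.2, 7.4]
finger_gap: 31.6
grip_force: 61.1
```

```bash
python3 - <<'E'
from h import *
manip.read_camera('side')
s=manip.state();print(s['eef_pos'],s['tool_rot'],s['finger_gap'],s['grip_force'],s['wrist_force'])
E
```

```text
[ 521.96562516 -272.98688249   16.96946607] [ 1.79770728e+02 -1.25385112e-01  3.17875138e+01] 31.391291526925524 61.05243355035782 [ 0.23563525 -0.42078386  6.00828179]
```

Emit:
carry_out:
  delta_pos:
    - [0,0,-0.02]
    - [0,0,-0.06]
    - [0,0,-0.1]
    - [0,0,-0.14]
    - [0,0,-0.155]
    - [0,0,-0.155]
    - [0,0,-0.155]
  angular:
    - [0,0,0]
    - [0,0,0]
    - [0,0,0]
    - [0,0,0]
    - [0,0,0]
    - [0,0,0]
    - [0,0,0]
  grip: [0,0,0,0,0,0,0]

```text
time: 22.85
eef_pos: [520.1, -271.9, 167.1]
tool_rot: [-179.9, 0.1, 31.8]
wrist_force: [-0.5, -0.1, -2.7]
finger_gap: 31.1
grip_force: 60.2
```

```bash
python3 - <<'E'
from warp import *
im=manip.read_camera('wrist'); 
s=manip.state();R,p=pose(s);print(s['time'],p,s['tool_rot'],s['finger_gap'],s['wrist_force'])
np.save('held.npy',im)
u=p[2]-17
for r in manip.outline_of('pulley_mid','wrist')[:2]:
    m=r['pixels'];hsv=cv2.cvtColor(im,cv2.COLOR_RGB2HSV)
    br=m&(hsv[...,1]>90)&(hsv[...,0]>8)&(hsv[...,0]<32)
    ys,xs=np.nonzero(br); c=(xs.mean(),ys.mean()) if len(xs) else None
    print(r['confidence'],r['bbox'],len(xs),c, R.T@(ray('wrist',c,u+26.5)-p) if c else '')
for n,z in dict(pulley_mid=20,pulley_seat=0,pulley_screw=22).items():
    for r in manip.mark_of(n,'wrist')[:2]:
        print(n,round(r['confidence'],2),np.round(r['at'],1),np.round(R.T@(ray('wrist',r['at'],u+z)-p),1))
for z,r in((10,42),(0,42)):
    b=circ(im,p[0],p[1],u+z,r); print(b, R.T@(np.r_[b[1][1:3],p[2]]-p))
E
```

```text
22.9 [ 519.6670641  -271.62526002  165.99632119] [-1.7976219e+02  1.2256553e-01  3.1788292e+01] 31.033676232825385 [ 0.90511999 -0.22325164 -2.52723299]
0.94 [319.6, 219.4, 369.3, 270.3] 50 (np.float64(348.74), np.float64(245.66)) [ 0.69375068 51.46317784 -9.71518983]
0.68 [188.7, 166.1, 322.5, 291.3] 271 (np.float64(255.78966789667896), np.float64(211.52029520295204)) [21.16914205 -0.75160096 -9.54226888]
pulley_mid 0.81 [338.1 257.6] [-10.8  48.5  -3.2]
pulley_mid 0.73 [258.4 244.9] [-2.2  0.8 -3. ]
pulley_seat 0.78 [333.4 248.9] [-16.   52.   16.8]
pulley_seat 0.76 [256.4 225.7] [ 1.1 -0.3 17. ]
pulley_screw 0.87 [352.  242.4] [-0.1 55.8 -5.2]
pulley_screw 0.62 [258.7 203.4] [24.   1.2 -5.1]
(array([  22.3186112 ,  518.6670641 , -271.62526002,   41.5       ]), array([  21.90060956,  518.7295641 , -271.56276002,   41.625     ])) [-0.7639497  -0.54697176  0.00390449]
(array([  14.55077682,  516.6670641 , -273.12526002,   43.        ]), array([  14.23871588,  516.7920641 , -273.25026002,   43.        ])) [-3.29976441 -0.13321756  0.00761177]
```

Emit:
carry_out:
  delta_pos:
    - [0.0216,-0.0384,0]
    - [0.0432,-0.0768,0]
    - [0.0648,-0.115,0]
    - [0.0864,-0.1536,0]
    - [0.108,-0.192,0]
    - [0.1296,-0.2304,0]
    - [0.1296,-0.2304,0]
    - [0.1296,-0.2304,0]
    - [0.1296,-0.2304,0]
  angular:
    - [0,0,0.08]
    - [0,0,0.16]
    - [0,0,0.24]
    - [0,0,0.32]
    - [0,0,0.4]
    - [0,0,0.471]
    - [0,0,0.471]
    - [0,0,0.471]
    - [0,0,0.471]
  grip: [0,0,0,0,0,0,0,0,0]

```text
time: 24.0
eef_pos: [509.3, -8.7, 168.8]
tool_rot: [180.0, 0.0, 4.8]
wrist_force: [-0.1, 0.6, -1.1]
finger_gap: 31.1
grip_force: 60.6
```

```bash
python3 - <<'E'
from h import *
manip.read_camera('side')
s=manip.state();R,p=pose(s);print(s['time'],p,s['tool_rot'],s['finger_gap'],s['wrist_force'])
print('delta tool',R.T@(np.array([508.4,-7.5,p[2]])-p))
im=manip.read_camera('wrist'); np.save('over.npy',im)
E
```

```text
24.05 [509.30261786  -9.05608431 168.82037624] [1.79985040e+02 4.32022560e-02 4.75184624e+00] 31.257154958338994 [ 0.14372384  0.1138604  -2.5825858 ]
delta tool [-7.70608676e-01 -1.62550904e+00  1.56620631e-04]
```

Emit:
carry_out:
  delta_pos:
    - [-0.0008,-0.0016,0.01]
    - [-0.0008,-0.0016,0.02]
    - [-0.0008,-0.0016,0.026]
    - [-0.0008,-0.0016,0.029]
    - [-0.0008,-0.0016,0.032]
    - [-0.0008,-0.0016,0.035]
    - [-0.0008,-0.0016,0.038]
    - [-0.0008,-0.0016,0.038]
  angular:
    - [0,0,0]
    - [0,0,0]
    - [0,0,0]
    - [0,0,0]
    - [0,0,0]
    - [0,0,0]
    - [0,0,0]
    - [0,0,0]
  grip: [0,0,0,0,0,0,0,0]

```text
time: 24.9
eef_pos: [508.3, -6.5, 130.9]
tool_rot: [-180.0, 0.0, 4.8]
wrist_force: [0.4, -0.5, -2.1]
finger_gap: 31.3
grip_force: 60.6
```

```bash
python3 - <<'E'
from h import *
manip.read_camera('side')
s=manip.state();R,p=pose(s);print(s['time'],p,s['tool_rot'],s['finger_gap'],R.T@s['wrist_force'],s['torque'])
E
```

```text
24.95 [508.39488335  -6.47286324 131.20860597] [-1.79999294e+02  5.60655797e-03  4.80636076e+00] 31.31694590365821 [ 0.30613042 -0.19424387  2.14509607] [-0.00833717  0.00664338  0.00055924]
```

Emit:
carry_out:
  delta_pos:
    - [0,0.0005,0.005]
    - [0,0.0005,0.01]
    - [0,0.0005,0.015]
    - [0,0.0005,0.02]
    - [0,0.0005,0.025]
    - [0,0.0005,0.03]
    - [0,0.0005,0.034]
    - [0,0.0005,0.038]
    - [0,0.0005,0.038]
  angular:
    - [0,0,0]
    - [0,0,0]
    - [0,0,0]
    - [0,0,0]
    - [0,0,0]
    - [0,0,0]
    - [0,0,0]
    - [0,0,0]
    - [0,0,0]
  grip: [0,0,0,0,0,0,0,0,0]

```text
time: 25.85
eef_pos: [508.1, -7.0, 92.5]
tool_rot: [-180.0, 0.1, 4.8]
wrist_force: [0.7, 0.6, -1.8]
finger_gap: 31.0
grip_force: 60.6
```

```bash
python3 - <<'E'
from h import *
manip.read_camera('side')
s=manip.state();R,p=pose(s);print(s['time'],p,s['tool_rot'],s['finger_gap'],R.T@s['wrist_force'],s['torque'])
E
```

```text
25.9 [508.28878159  -7.0069723   92.95018201] [-1.79994443e+02  3.20199557e-02  4.80130930e+00] 31.34578731593976 [-0.57340531  0.00645028  2.02335567] [0.03708568 0.02831848 0.00660233]
```

Threaded on freely. Final 4 mm to the shoulder.

Emit:
carry_out:
  delta_pos:
    - [0,0,0.001]
    - [0,0,0.002]
    - [0,0,0.003]
    - [0,0,0.004]
    - [0,0,0.005]
    - [0,0,0.005]
  angular:
    - [0,0,0]
    - [0,0,0]
    - [0,0,0]
    - [0,0,0]
    - [0,0,0]
    - [0,0,0]
  grip: [0,0,0,0,0,0]

```text
time: 26.5
eef_pos: [508.6, -7.0, 89.0]
tool_rot: [180.0, -0.0, 4.8]
wrist_force: [-1.9, 0.5, 2.5]
finger_gap: 31.6
grip_force: 61.1
```

```bash
python3 - <<'E'
from h import *
for i in range(2):
  manip.read_camera('side')
  s=manip.state();R,p=pose(s);print(s['time'],p,s['tool_rot'],s['finger_gap'],R.T@s['wrist_force'],s['torque'])
E
```

```text
26.55 [508.58800583  -7.01600176  88.9499595 ] [ 1.79994482e+02 -3.41989307e-02  4.80108940e+00] 31.05812548780768 [-2.53350213 -1.19298909 -2.67112388] [ 0.00518343  0.38886466 -0.00097301]
26.6 [508.58403576  -7.02570144  88.9513805 ] [ 1.79994500e+02 -3.55079534e-02  4.80061341e+00] 31.018446118578293 [-2.60148861 -0.23837946 -3.40200637] [0.04397809 0.41853693 0.04452172]
```

Emit:
carry_out:
  delta_pos:
    - [0,0,0.001]
    - [0,0,0.002]
    - [0,0,0.002]
    - [0,0,0.002]
  angular:
    - [0,0,0]
    - [0,0,0]
    - [0,0,0]
    - [0,0,0]
  grip: [0,0,0,0]

```text
time: 27.0
eef_pos: [508.7, -7.0, 88.9]
tool_rot: [180.0, -0.1, 4.8]
wrist_force: [-7.2, 0.2, 13.2]
finger_gap: 31.5
grip_force: 62.4
```

```bash
python3 - <<'E'
from warp import *
im=manip.read_camera('wrist')
s=manip.state();R,p=pose(s);print(s['time'],p,s['tool_rot'],s['finger_gap'],R.T@s['wrist_force'],s['torque'])
hsv=cv2.cvtColor(im,cv2.COLOR_RGB2HSV)
for r in manip.outline_of('pulley_mid','wrist')[:3]:
    m=r['pixels'];br=m&(hsv[...,1]>90)&(hsv[...,0]>8)&(hsv[...,0]<32)
    ys,xs=np.nonzero(br); c=(xs.mean(),ys.mean()) if len(xs) else None
    print(r['confidence'],r['bbox'],len(xs),c, R.T@(ray('wrist',c,p[2]+9.5)-p) if c else '')
c=circ(im,508,-7.5,82,42);print(c)
manip.read_camera('side')
for n,X in dict(mid=(508,-7.3,92),seat=(508,-7.3,72)).items(): print(n,proj('side',X))
for n in('pulley_mid','pulley_seat','mallet_head'): print(n,[(r['at'],r['confidence']) for r in manip.mark_of(n,'side')[:3]])
E
```

```text
27.05 [508.67209244  -7.00871672  88.8301558 ] [ 1.79982643e+02 -9.12409990e-02  4.80521313e+00] 31.508035778335934 [ -7.86587983  -1.40130376 -12.3318031 ] [ 0.10309717  1.25122276 -0.02381524]
0.78 [186.9, 166.9, 323.4, 291.9] 272 (np.float64(255.75367647058823), np.float64(211.55514705882354)) [20.99494992 -0.60170139 -9.4667612 ]
0.45 [244.1, 250.6, 271.8, 282.7] 0 None 
(array([ 21.47540476, 508.        ,  -6.5       ,  41.        ]), array([ 20.61639059, 507.875     ,  -6.6875    ,  41.1875    ]))
mid [267.8552607  191.72819824]
seat [267.64135645 197.97743455]
pulley_mid [([269.4, 188.2], 0.56)]
pulley_seat [([333.7, 159.1], 0.64), ([270.3, 198.7], 0.56)]
mallet_head [([189.1, 283.3], 0.71)]
```

Emit:
carry_out:
  delta_pos:
    - [0,0,-0.0012]
    - [0,0,-0.0012]
    - [0,0,-0.0012]
  angular:
    - [0,0,0]
    - [0,0,0]
    - [0,0,0]
  grip: [0,0,0]

```text
time: 27.6
eef_pos: [508.7, -7.0, 88.9]
tool_rot: [180.0, -0.1, 4.8]
wrist_force: [-4.4, 0.0, 8.6]
finger_gap: 31.4
grip_force: 61.8
```

```bash
python3 - <<'E'
from h import *
s=manip.state();print(s['eef_pos'],s['wrist_force'],s['grip_force'])
print(manip.finish_job())
E
```

```text
[508.69448207  -7.04410572  88.90296126] [-4.35010783  0.0442865   8.62771842] 61.7947292025201
the job is handed in; nothing more can be done
None
```

Job handed in at about 28 s: pin driven to its stop, mallet back on the bench, flat turned to the pointer, pulley home on the shoulder with its hub still gripped; no verdict came back, and I viewed 11 pictures, one over the limit of 10.

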